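# Free the rusted blast gate and change over the dust extraction

### The job

Change the dust extraction over to the branch whose blast gate is rusted nearly shut. Work that stiff blade free with short full strokes, out to where it sticks and right back home each time, until it runs, and pull it fully open; only then push the other branch's gate fully shut. Do not knock the light that hangs over the gates or disturb anything else on the bench, and leave both gates released and still.

Things in the scene. Friction and masses are not known exactly. Their poses are not given: they have to be found in the camera images.
- duct: Extraction pipe along the bench, fixed, 80 mm across, its axis 100 mm above the bench; gates 170 mm either side of its middle (left or right varies), a tee to the back between them, a disc sander and a spindle sander from 425 mm either side (up to 320 mm tall). Origin: on the bench under the pipe's middle; y runs along the pipe, x to the back of the bench, away from the robot.
- shut_gate: The rusted gate, standing almost shut: a cast frame 124 mm wide, 128 mm long, 18 mm thick on the pipe; a steel blade 92 mm wide, 4 mm thick slides in it with 2 mm of play either way along the pipe. The gate is rolled 35 degrees about the pipe towards the robot, so the blade comes out 35 degrees from vertical, towards the robot. Origin: on the bench under the pipe's axis; axes as the duct's.
- shut_gate_grip (a point): Centre of the rusted blade's grip: a dark steel bar on its outer end, 14 mm thick along the pipe, 58 mm wide, 42 mm long along the slide. The point is 94 mm from the pipe's axis with the blade home, 24 mm from the grip's lower end, 28 mm from the frame. Frame: z is the way out (35 degrees from vertical, towards the robot), y along the pipe (across the thickness), x across the blade.
- shut_gate_blade (a joint): How far the rusted blade is out, m: 0 home, 0.084 fully open (end stops); starts at 0.008. Force alone never frees it: it grinds out at about 8 N (up to 15 N if quick) and stops dead 8 to 20 mm from home. Pushed right home (5 to 10 N, to within 1 mm) and pulled again, it stops about 2 mm further out. After 3 to 7 such stops it passes 30 mm and then runs freely at 5 N. Stays where left.
- open_gate: The other gate, standing open; its frame, blade, grip, sizes, slope and axes are the same as the rusted gate's. Origin: on the bench under the pipe's axis.
- open_gate_grip (a point): Centre of the grip of the other gate, the one that stands open: the same bar, and the same frame (z the way out, y along the pipe, x across the blade), as on the rusted gate.
- open_gate_blade (a joint): How far the other gate's blade is out, m: 0 home (fully shut, end stop), 0.084 fully open; it starts 0.060 to 0.084 out. Not rusted: it needs about 4 N to push in and stays where it is left.
- lamp: The light over the gates: a straight white LED batten 740 mm long, parallel to the pipe, on two posts behind the pipe 345 mm either side of its middle. Origin and axes are the duct's: the batten fills x from -35 to +10 mm and z from 322 to 360 mm, so a gripper coming straight down on a grip strikes it; one in line with the slide, leaning back to the robot, is clear.
- glue: Bystander, to be left alone: a white glue bottle, 60 mm across and 190 mm tall. Origin at the centre of its underside.
- spray_can: Bystander, to be left alone: a grey metal spray can, 62 mm across and 170 mm tall. Origin at the centre of its underside.
- screw_jar: Bystander, to be left alone: a glass screw jar with a metal lid, 66 mm across and 100 mm tall. Origin at the centre of its underside.
- tape_measure: Bystander, to be left alone: a black tape measure standing on its edge, 72 x 38 x 65 mm. Origin at the centre of its underside.
- offcut: Bystander, to be left alone: a lying wooden offcut, 120 x 55 x 35 mm. Origin at the centre of its underside.
- mug: Bystander, to be left alone: a white mug, 76 mm across and 90 mm tall. Origin at the centre of its underside.
- screw_box: Bystander, to be left alone: a cardboard box of screws, 90 x 60 x 45 mm. Origin at the centre of its underside.

How it is judged (in metres and radians):
On the way, in this order (a step that is already met when the one before it is completed fails the run):
1. the rusted gate is worked free and pulled fully open, the other gate being still open (value of joint shut_gate_blade above 0.077 m and value of joint open_gate_blade above 0.03 m), for 0.2 s.
2. then the other gate is pushed fully shut (value of joint shut_gate_blade above 0.077 m and value of joint open_gate_blade below 0.005 m), for 0.2 s.
At the end, for the whole second after the job is handed in: The formerly rusted blade stands fully open (within 7 mm of its 84 mm end stop) and the other blade fully home (within 5 mm of shut), both at rest and released (all of step 2 and velocity of joint shut_gate_blade between -0.005 and 0.005 m/s and velocity of joint open_gate_blade between -0.005 and 0.005 m/s); the robot touches nothing.
It fails at once if the light over the gates is knocked (more than 8 N) (contact force between any of the arm, the fingers and lamp above 8 N).
It fails at once if the other gate is shut while the rusted gate is not yet open (value of joint open_gate_blade below 0.03 m and value of joint shut_gate_blade below 0.05 m).
It fails at once if a bystander is shifted by more than 30 mm or knocked over (distance of any of glue, spray_can, screw_jar, tape_measure, offcut, mug, screw_box from where it was at the start of the episode above 0.03 m or angle between any of glue, spray_can, screw_jar, tape_measure's own z axis and vertical above 0.35 rad).
It also fails if it takes over 64 s, if anything falls off the work surface, if the arm or the gripper's body presses on something with over 40 N, if the wrist force passes 120 N, or if a joint passes its speed limit or range.

### The arm

A 6-joint arm with a two-finger parallel gripper is mounted at the origin on the work surface. World frame = base frame: x ahead of the robot, y to its left, z up, the work surface at z = 0. Lengths are in mm, angles in rad, forces in N, time in s.
With the tool pointing down it reaches from about 350 to 975 mm from the base axis. Payload 4.9 kg.
Tool frame: the origin (TCP) lies midway between the tips of the shut fingers; the grasp point (between the pads) lies 19 mm behind it; z points along the fingers, y is the line along which they close (so a half turn about z gives the same grasp; the last joint's range is limited). The gripper opens to 85 mm and grips with 20 to 120 N. Pads are 22 mm wide; open, the fingers measure 114 mm over their backs; the gripper's body (76 mm by 85 mm) begins 54 mm behind the grasp point. The pads swing forward as they close: fully open they stand 13 mm farther back than shut.
Start: joints at [1.053, 0.053, 1.613, -0, 1.476, -0.119], TCP at [242.684, 575.939, 206.704] pointing down, gripper open.
Joint ranges: [-3.01, 3.01], [-1.01, 2.22], [0.06, 2.58], [-1.02, 4.17], [0.09, 2.62], [-3.14, 3.14]. Speed limits (rad/s): [2.57, 2.57, 3.14, 3.14, 3.14, 3.14].

### API

Orientations are given as a unit quaternion [x, y, z, w].
In Python, from cell import bot gives the robot as it stands.
- The arm moves only by the tool arm_command, never from a script. Its argument "deltas" is a list that holds one entry, the list of rows, each a list of 7 numbers: the turn, a rotation vector about the tool's x, y, z in degrees, then the shift along the tool's x, y, z in m, then the finger opening in m, from 0 to 0.0854. A call has 1 to 20 rows; each row is the pose to reach, as a shift and turn from the pose commanded when the call began, along the tool's axes at that moment; what a row does not reach only later rows make up. A row lasts 1/12 s, in which the tool goes at most 41.7 mm and 7.16 degrees, less where a joint would pass 70% of its speed; a pose out of reach is approached as far as the arm can. A call with a gripper value outside its range is refused whole. The fingers move at their own pace and stop on an object; the grip force is fixed at half the most. Time passes only in rows, so rows that repeat a pose let the fingers close. It gives the time, the measured TCP pose, the force, the opening and the grip force at its end, in the units of the state.
- bot.sense(): the state, without advancing time (a new reading comes with each control period).
- bot.capture(name): name is "scene" or "side" or "wrist"; returns a dict with "img" (384x512x3 uint8, red, green, blue), "K" (3x3 intrinsics, pixels), "extrinsics" (4x4, takes a point from camera to world coordinates). Camera axes: x right, y down, z forward; pixel columns grow to the right and rows downward; lengths in mm; the calibration is good to about 2 mm. A picture is of the moment at which its call begins. There is no depth.
- bot.finish_job(): hands the job in; it is judged then, once.
The state is a dict: "clock": time; "q": joint angles; "dq": joint speeds; "joint_torque": joint torques, N m; "tcp_pos": TCP position; "eef_rot": TCP orientation; "contact_force": force on the tool from outside, world axes, zero at the start; "wrist_torque": the same for the moment, N m; "finger_gap": finger opening in mm; "finger_force": force on a finger pad.
Only numpy, scipy, OpenCV 4.12 (cv2) and the standard library are available. Lean on these libraries where they do the work, as an engineer would, in place of code of your own. Each camera call takes 0.05 s, during which the arm holds its last target. There are 200 camera calls.

## Working session

There is one attempt and no reset: what is moved stays moved. The work goes in short steps, Python scripts to look and compute and a tool call to move; the robot and the scene stay as the last step left them, time stands still between calls to the robot, and variables do not carry over. Pictures are saved under pics/ and viewed, at most 10 in all, crops included, and the job is handed in when it is done.

Besides the shell and the picture viewer there is one more tool, called after "Call:" by a JSON object that holds its "op" and its "data", one argument or row to a line. arm_command: Moves the arm, as the interface text tells. Its arguments: {"type":"object","properties":{"deltas":{"type":"array","items":{"type":"array","items":{"type":"array","items":{"type":"number"}}}}},"required":["deltas"]}

```bash
mkdir -p pics; ls; python3 - <<'E'
from cell import bot
import cv2,numpy as np
np.set_printoptions(precision=3,suppress=True)
for n in("scene","side"):
    c=bot.capture(n); cv2.imwrite(f"pics/{n}0.png",c["img"][:,:,::-1]); np.savez(f"pics/{n}0.npz",**c); print(n,c["K"],c["extrinsics"])
print(bot.sense())
E
```

```text
pics
scene [[429.634   0.    257.879]
 [  0.    429.634 183.959]
 [  0.      0.      1.   ]] [[  -0.815   -0.549    0.188  343.992]
 [  -0.58     0.77    -0.266  308.685]
 [   0.002   -0.326   -0.945 1179.406]
 [   0.       0.       0.       1.   ]]
side [[497.784   0.    255.06 ]
 [  0.    497.784 199.439]
 [  0.      0.      1.   ]] [[  -0.924   -0.359    0.131  370.021]
 [  -0.382    0.877   -0.292  364.279]
 [  -0.01    -0.32    -0.947 1312.186]
 [   0.       0.       0.       1.   ]]
{'clock': 0.1, 'q': array([ 1.053,  0.053,  1.614,  0.   ,  1.476, -0.119]), 'dq': array([ 0.001, -0.002, -0.005, -0.001,  0.001,  0.   ]), 'joint_torque': array([ -0.   , -39.49 , -37.136,  -0.   ,   0.004,   0.   ]), 'tcp_pos': array([242.388, 575.432, 205.589]), 'eef_rot': array([ 0.198,  0.98 , -0.001, -0.   ]), 'contact_force': array([-0.268, -0.545, -0.204]), 'wrist_torque': array([0.003, 0.051, 0.002]), 'finger_force': 0.0, 'finger_gap': 85.75161807437547}
```

View pics/scene0.png

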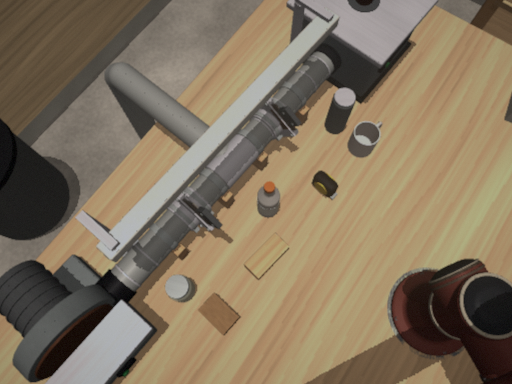

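View pics/side0.png

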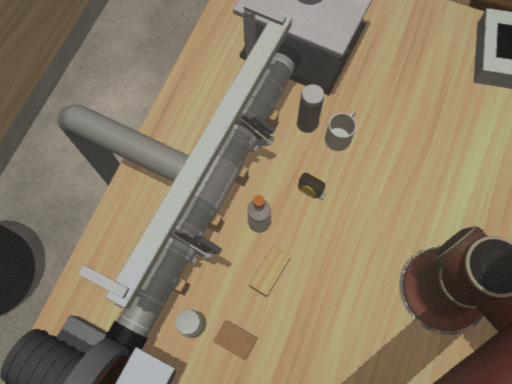

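Scene and side views: the pipe runs diagonally, with gates near (285,118) and (203,212) in the scene view and near (258,130) and (200,245) in the side view. The glue bottle is at (268,200), in front and between them. I'll zoom in on the gates.

```bash
python3 - <<'E'
import cv2,numpy as np
a=cv2.imread("pics/scene0.png");b=cv2.imread("pics/side0.png")
f=lambda im,x,y:cv2.convertScaleAbs(cv2.resize(im[y:y+60,x:x+80],(400,300),interpolation=cv2.INTER_CUBIC),alpha=1.6,beta=10)
cv2.imwrite("pics/m1.png",np.vstack([np.hstack([f(a,245,88),f(a,165,182)]),np.hstack([f(b,218,100),f(b,158,215)])]))
E
```

```text
(no output)
```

View pics/m1.png

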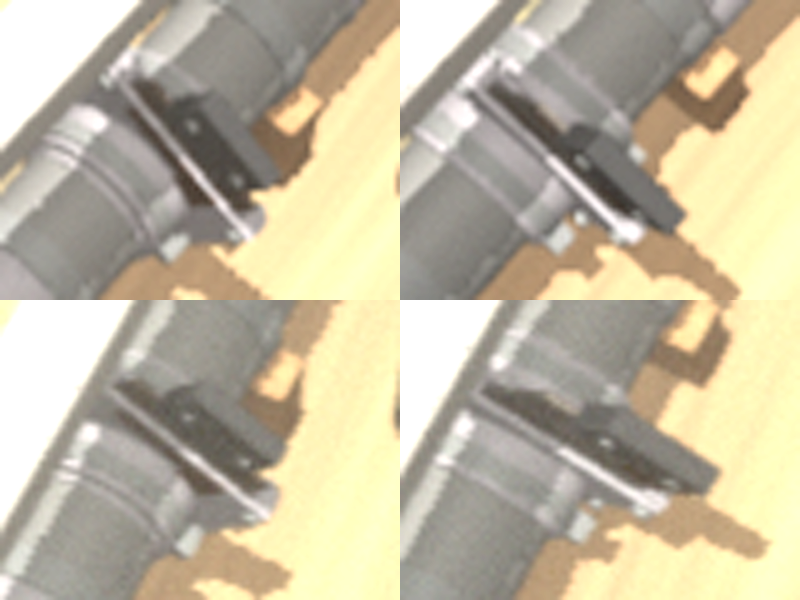

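```bash
cat > h.py <<'E'
import numpy as np,cv2
np.set_printoptions(precision=1,suppress=True)
def ray(c,p):
    E=c["extrinsics"];d=E[:3,:3]@np.linalg.solve(c["K"],[p[0],p[1],1.]);return E[:3,3],d
def onz(c,p,z):
    o,d=ray(c,p);return o+d*(z-o[2])/d[2]
def proj(c,P):
    E=c["extrinsics"];q=c["K"]@(E[:3,:3].T@(np.asarray(P,float)-E[:3,3]));return q[:2]/q[2]
def tri(cs,ps):
    A=0;b=0
    for c,p in zip(cs,ps):
        o,d=ray(c,p);d=d/np.linalg.norm(d);M=np.eye(3)-np.outer(d,d);A=A+M;b=b+M@o
    return np.linalg.solve(A,b)
E
python3 - <<'E'
from h import *
for n in("scene","side"):
    c=dict(np.load(f"pics/{n}0.npz"));im=c["img"];hsv=cv2.cvtColor(im,cv2.COLOR_RGB2HSV)
    m=((hsv[...,1]<30)&(hsv[...,2]>165)).astype(np.uint8)
    m=cv2.morphologyEx(m,cv2.MORPH_OPEN,np.ones((5,5)))
    cs=sorted(cv2.findContours(m,0,2)[0],key=cv2.contourArea)[-4:]
    for k in cs:
        r=cv2.minAreaRect(k); bx=cv2.boxPoints(r)
        print(n,r[0],r[1]); 
        for p in bx: print("  ",p,onz(c,p,360)[:2])
E
```

```text
scene (96.75000762939453, 234.25003051757812) (53.740108489990234, 16.263456344604492)
   [ 72. 221.] [758.4 351.6]
   [ 83.5 209.5] [756.2 321.3]
   [121.5 247.5] [644.9 334.8]
   [110. 259.] [648.1 364.1]
scene (361.98626708984375, 33.284122467041016) (63.974853515625, 28.18008804321289)
   [327.5  27.5] [ 597.2 -326.3]
   [343.   4.] [ 603.6 -404.4]
   [396.5  39. ] [ 451.9 -391.1]
   [381.   62.6] [ 448.9 -315.8]
scene (107.28297424316406, 346.2887878417969) (41.943809509277344, 87.17167663574219)
   [ 62.7 365. ] [590.9 551.9]
   [120.5 299.7] [582.  409.1]
   [151.9 327.5] [503.4 412.9]
   [ 94.1 392.8] [515.6 552.8]
scene (219.69635009765625, 129.26498413085938) (19.715349197387695, 301.8817138671875)
   [108.7 232.1] [685.1 326.4]
   [316.3  12.9] [ 640.7 -346.2]
   [330.7  26.5] [ 592.9 -333.1]
   [123.  245.6] [644.9 330.3]
side (497.5, 41.0) (62.0, 27.0)
   [484.  10.] [ 189.8 -555.6]
   [511.  10.] [ 132.5 -578.7]
   [511.  72.] [  94.4 -416.1]
   [484.  72.] [ 149.1 -393.9]
side (144.92161560058594, 375.23126220703125) (42.96380615234375, 39.513126373291016)
   [116.6 382.2] [599.7 486.1]
   [135.6 347.6] [595.2 419.5]
   [173.3 368.2] [515.6 425.5]
   [154.3 402.9] [521.7 491.1]
side (314.7233581542969, 22.386089324951172) (75.27967071533203, 35.409732818603516)
   [273.2  24.4] [ 625.3 -336.3]
   [286.7  -8.3] [ 630.2 -433.8]
   [356.3  20.3] [ 452.9 -418.2]
   [342.8  53.1] [ 452.4 -323.4]
side (180.89334106445312, 153.7313690185547) (56.025726318359375, 322.7183532714844)
   [ 74.9 278.6] [760.9 350.3]
   [238.6   0.4] [ 725.1 -368.3]
   [286.9  28.9] [ 591.9 -336.8]
   [123.2 307. ] [650.1 362.7]
```

```bash
cat >> h.py <<'E'
yaw=-0.075;O=np.array([653.5,-2,0.])
ey=np.array([-np.sin(yaw),np.cos(yaw),0]);ex=np.array([np.cos(yaw),np.sin(yaw),0]);ez=np.array([0,0,1.])
s,c_=np.sin(np.radians(35)),np.cos(np.radians(35))
zo=-s*ex+c_*ez; xa=c_*ex+s*ez
def gp(g,r,x=0,y=0): return O+100*ez+ey*(g+y)+zo*r+xa*x
E
python3 - <<'E'
from h import *
for n,of in(("scene",{-170:(245,88),170:(165,182)}),("side",{-170:(218,100),170:(158,215)})):
    c=dict(np.load(f"pics/{n}0.npz"))
    for g in(-170,170):
        for q in(8,72):
            print(n,g,q,"end corners",*[(proj(c,gp(g,112+q,x,y))-of[g])*5 for x,y in((29,7),(-29,7),(-29,-7),(29,-7))],"inner", *[(proj(c,gp(g,70+q,x,7))-of[g])*5 for x in(29,-29)])
        print("  frame end", *[(proj(c,gp(g,66,x,9))-of[g])*5 for x in(62,-62)])
E
```

```text
scene -170 8 end corners [193.8 111.3] [262.1 195.4] [278.8 176.6] [211.   92.4] inner [153.9 117.2] [220.7 198.4]
scene -170 72 end corners [260.2 101.5] [330.9 190.3] [348.2 170.6] [278.2  81.6] inner [215.8 108. ] [284.9 193.7]
  frame end [101.6  74.2] [243.8 246.2]
scene 170 8 end corners [137.3 141. ] [221.  221.6] [240.6 199.5] [157.6 118.8] inner [110.6 129.3] [191.9 207.2]
scene 170 72 end corners [182.  160.7] [269.7 245.6] [290.3 222.1] [203.4 137. ] inner [152.1 147.5] [237.1 229.5]
  frame end [53.1 83.8] [225.8 248.9]
side -170 8 end corners [190.8 109.4] [276.  178.4] [288.2 155.8] [203.6  86.6] inner [148.8 122.2] [232.4 189. ]
side -170 72 end corners [259.8  88.5] [347.5 161.1] [360.1 137.5] [272.9  64.6] inner [213.8 102.4] [299.9 172.7]
  frame end [86.6 90.1] [264.6 231.6]
side 170 8 end corners [152.9 137.6] [252.3 199.7] [266.7 173.2] [168.  110.8] inner [118.  132.6] [215.1 192.9]
side 170 72 end corners [210.7 145.9] [313.8 210.9] [328.7 183. ] [226.3 117.6] inner [172.1 140.4] [272.8 203.4]
  frame end [49.6 99.9] [256.1 227.6]
```

The zoom shows the upper-right gate's grip end face at crop (278,180)/(210,92). That matches the predicted 8 mm position at y≈-170, so it is the rusted gate. The lower-left gate's grip is about 60–70 mm out, so it is the open one. Next I'll check the bystanders and work out the first moves.

```bash
cat >> h.py <<'E'
from scipy.spatial.transform import Rotation as R
Rt=np.column_stack([-xa,ey,-zo])
def rel(pos,q,P,Rw=Rt):
    r=R.from_quat(q)
    return np.round((r.inv()*R.from_matrix(Rw)).as_rotvec(degrees=True),2),np.round(r.inv().apply(np.array(P)-pos)/1000,4)
E
python3 - <<'E'
from h import *
c=dict(np.load("pics/scene0.npz"))
for n,p,z in(("glue tip",(269,187),190),("can top",(346,96),170),("mug top",(364,132),90),("tape",(324,183),60),("offcut",(267,255),35),("jar lid",(180,288),100)): print(n,onz(c,p,z))
from cell import bot
st=bot.sense();p,q=st["tcp_pos"],st["eef_rot"]
print("A std",gp(-170,190),"A grasp",gp(-170,88))
print(rel(p,q,(300,450,400)), rel(p,q,(470,-150,400)), rel(p,q,gp(-170,190)))
print(R.from_matrix(Rt).as_quat())
E
```

```text
glue tip [513.8  20.7 190. ]
can top [ 496.7 -315.1  170. ]
mug top [ 407.5 -296.    90. ]
tape [ 419.2 -114.8   60. ]
offcut [435.2 135.4  35. ]
jar lid [557.2 335.3 100. ]
A std [ 532.1 -163.4  255.6] A grasp [ 590.4 -167.7  172.1]
(array([ -5.8, -34.7, -17.9]), array([-0.1, -0.1, -0.2])) (array([ -5.8, -34.7, -17.9]), array([-0.5, -0.6, -0.2])) (array([ -5.8, -34.7, -17.9]), array([-0.6, -0.6, -0. ]))
[ 0.   1.  -0.   0.3]
```

```bash
sed -i 's/precision=1/precision=4/' h.py; python3 - <<'E'
from h import *
from cell import bot
st=bot.sense();p,q=st["tcp_pos"],st["eef_rot"]
print(rel(p,q,(340,220,380)),rel(p,q,(480,-160,330)))
E
```

```text
(array([ -5.76, -34.72, -17.94]), array([-0.2279, -0.29  , -0.1739])) (array([ -5.76, -34.72, -17.94]), array([-0.5045, -0.5857, -0.1235]))
```

Call:
{"op": "arm_command", "data": {
  "deltas": [
    [[-5.8, -34.7, -17.9, -0.228, -0.29, -0.174, 0.085], [-5.8, -34.7, -17.9, -0.228, -0.29, -0.174, 0.085], [-5.8, -34.7, -17.9, -0.228, -0.29, -0.174, 0.085], [-5.8, -34.7, -17.9, -0.228, -0.29, -0.174, 0.085], [-5.8, -34.7, -17.9, -0.228, -0.29, -0.174, 0.085], [-5.8, -34.7, -17.9, -0.228, -0.29, -0.174, 0.085], [-5.8, -34.7, -17.9, -0.228, -0.29, -0.174, 0.085], [-5.8, -34.7, -17.9, -0.228, -0.29, -0.174, 0.085], [-5.8, -34.7, -17.9, -0.228, -0.29, -0.174, 0.085], [-5.8, -34.7, -17.9, -0.228, -0.29, -0.174, 0.085], [-5.8, -34.7, -17.9, -0.504, -0.586, -0.124, 0.085], [-5.8, -34.7, -17.9, -0.504, -0.586, -0.124, 0.085], [-5.8, -34.7, -17.9, -0.504, -0.586, -0.124, 0.085], [-5.8, -34.7, -17.9, -0.504, -0.586, -0.124, 0.085], [-5.8, -34.7, -17.9, -0.504, -0.586, -0.124, 0.085], [-5.8, -34.7, -17.9, -0.504, -0.586, -0.124, 0.085], [-5.8, -34.7, -17.9, -0.504, -0.586, -0.124, 0.085], [-5.8, -34.7, -17.9, -0.504, -0.586, -0.124, 0.085], [-5.8, -34.7, -17.9, -0.504, -0.586, -0.124, 0.085], [-5.8, -34.7, -17.9, -0.504, -0.586, -0.124, 0.085]]
  ]
}}

```text
clock: 1.77
tcp_pos: [476.0, -152.1, 331.7]
eef_rot: [0.037, 0.953, -0.011, 0.301]
contact_force: [0.3, -0.3, 0.0]
finger_gap: 84.9
finger_force: 0.0
```

```bash
python3 - <<'E'
from h import *
from cell import bot
c=bot.capture("wrist");cv2.imwrite("pics/w1.png",c["img"][:,:,::-1]);np.savez("pics/w1.npz",**c)
st=bot.sense();p,q=st["tcp_pos"],st["eef_rot"]
print(st["clock"],p,q,st["contact_force"]);print(rel(p,q,gp(-170,190)),rel(p,q,gp(-170,90)))
print("tip pred",[proj(c,gp(-170,120,x,y)) for x,y in((29,7),(-29,7),(-29,-7),(29,-7))])
E
```

```text
1.8167 [ 476.2195 -158.1758  327.7877] [ 0.0411  0.9535 -0.012   0.2984] [-3.3776 -3.1162 -1.1666]
(array([-0.27, -0.25, -0.55]), array([-0.005 , -0.0005,  0.0913])) (array([-0.27, -0.25, -0.55]), array([-0.0054, -0.    ,  0.1913]))
tip pred [array([257.1751, 190.7929]), array([256.9565, 144.5791]), array([245.1618, 144.6304]), array([246.0066, 190.8405])]
```

View pics/w1.png

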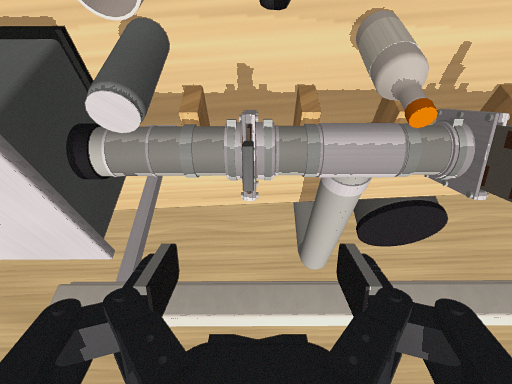

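The wrist view shows the rusted grip end-on at columns 243–255, rows 142–190, within about 2 px of the prediction. The pipe is level and the batten lies well behind the fingers. I'm going in along the slide.

Call:
{"op": "arm_command", "data": {
  "deltas": [
    [[-0.3, -0.2, -0.5, -0.005, -0.002, 0.12, 0.085], [-0.3, -0.2, -0.5, -0.005, -0.002, 0.12, 0.085], [-0.3, -0.2, -0.5, -0.005, -0.002, 0.12, 0.085], [-0.3, -0.2, -0.5, -0.005, -0.002, 0.12, 0.085], [-0.3, -0.2, -0.5, -0.005, -0.002, 0.12, 0.085]]
  ]
}}

```text
clock: 2.23
tcp_pos: [548.0, -155.4, 232.3]
eef_rot: [0.032, 0.954, -0.007, 0.299]
contact_force: [0.0, -0.2, 0.2]
finger_gap: 84.9
finger_force: 0.0
```

```bash
python3 - <<'E'
from h import *
from cell import bot
c=bot.capture("wrist");im=c["img"];cv2.imwrite("pics/w2.png",im[60:330,100:420,::-1])
st=bot.sense();p,q=st["tcp_pos"],st["eef_rot"]
print(st["clock"],p,rel(p,q,gp(-170,86)))
print("tip pred",[proj(c,gp(-170,120,x,y)) for x,y in((29,7),(-29,7),(-29,-7),(29,-7))])
E
```

```text
2.2833 [ 548.7576 -156.0768  235.8769] (array([0.47, 0.13, 0.39]), array([ 0.0021, -0.0091,  0.0785]))
tip pred [array([253.8782, 236.5208]), array([253.957 , 169.0035]), array([235.7387, 168.9638]), array([237.0947, 236.5332])]
```

View pics/w2.png

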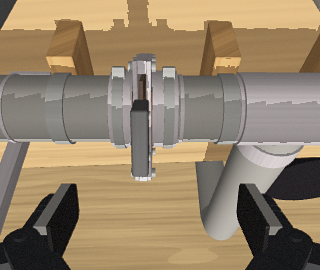

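The crop shows the grip at full-image columns 232–250, about 3 mm further toward -y than predicted. I'll correct for that, advance and close.

Call:
{"op": "arm_command", "data": {
  "deltas": [
    [[0.4, 0.1, 0.4, 0.002, -0.012, 0.02, 0.085], [0.4, 0.1, 0.4, 0.002, -0.012, 0.05, 0.085], [0.4, 0.1, 0.4, 0.002, -0.012, 0.078, 0.085], [0.4, 0.1, 0.4, 0.002, -0.012, 0.078, 0.085], [0.4, 0.1, 0.4, 0.002, -0.012, 0.078, 0.06], [0.4, 0.1, 0.4, 0.002, -0.012, 0.078, 0.02], [0.4, 0.1, 0.4, 0.002, -0.012, 0.078, 0.0], [0.4, 0.1, 0.4, 0.002, -0.012, 0.078, 0.0], [0.4, 0.1, 0.4, 0.002, -0.012, 0.078, 0.0], [0.4, 0.1, 0.4, 0.002, -0.012, 0.078, 0.0]]
  ]
}}

```text
clock: 3.12
tcp_pos: [591.8, -171.8, 173.5]
eef_rot: [0.036, 0.952, -0.012, 0.303]
contact_force: [1.8, 4.2, -0.2]
finger_gap: 12.4
finger_force: 44.7
```

```bash
cat >> h.py <<'E'
def rep():
    from cell import bot
    st=bot.sense();d=st["tcp_pos"]-O-100*ez
    r=R.from_quat(st["eef_rot"]).as_matrix()
    print("t",st["clock"],"radius",d@zo,"x",d@xa,"y",d@ey,"F out/x/y",st["contact_force"]@zo,st["contact_force"]@xa,st["contact_force"]@ey,"gap",st["finger_gap"],st["finger_force"],"M",st["wrist_torque"],"rot",rel(d,st["eef_rot"],d)[0])
E
python3 -c "
from h import *
rep()"
```

```text
t 3.1167 radius 88.2215950262193 x 2.206871596891183 y -173.92956434244638 F out/x/y -1.036316218265679 1.1422054805134512 4.278173928767234 gap 12.429308149930735 44.68776226043701 M [0.4538 0.215  0.2685] rot [-0.1   0.27  0.04]
```

Call:
{"op": "arm_command", "data": {
  "deltas": [
    [[0, 0, 0, 0, 0.001, 0.004, 0], [0, 0, 0, 0, 0.001, 0.008, 0], [0, 0, 0, 0, 0.001, 0.01, 0], [0, 0, 0, 0, 0.001, 0.01, 0]]
  ]
}}

```text
clock: 3.45
tcp_pos: [596.5, -171.8, 167.1]
eef_rot: [0.034, 0.953, -0.013, 0.301]
contact_force: [-35.3, 1.0, 23.0]
finger_gap: 11.9
finger_force: 65.5
```

```bash
python3 -c "
from h import *
rep()"
```

```text
t 3.45 radius 80.28284156068948 x 2.3402332242980535 y -173.58151210977323 F out/x/y 39.0977064384512 -15.673015871822166 -1.5992949880566143 gap 11.9422019569167 65.53382992744446 M [ 0.0911  2.7442 -0.1731] rot [-0.09  0.01  0.21]
```

Call:
{"op": "arm_command", "data": {
  "deltas": [
    [[0, 0, 0, 0, 0, -0.003, 0], [0, 0, 0, 0, 0, -0.006, 0], [0, 0, 0, 0, 0, -0.009, 0], [0, 0, 0, 0, 0, -0.0105, 0], [0, 0, 0, 0, 0, -0.012, 0]]
  ]
}}

```text
clock: 3.87
tcp_pos: [591.4, -171.0, 174.2]
eef_rot: [0.036, 0.952, -0.012, 0.303]
contact_force: [7.9, -4.3, -3.6]
finger_gap: 11.9
finger_force: 59.9
```

```bash
python3 -c "
from h import *
rep()"
```

```text
t 3.8667 radius 89.02719178846692 x 2.152826464930378 y -173.2272693507538 F out/x/y -7.655510250905908 4.671259911745663 -3.7399432957163303 gap 11.886210069534913 59.911290407180786 M [-0.5387 -0.449  -0.3271] rot [-0.13  0.32 -0.02]
```

Call:
{"op": "arm_command", "data": {
  "deltas": [
    [[0, 0, 0, 0, 0, -0.0015, 0], [0, 0, 0, 0, 0, -0.003, 0], [0, 0, 0, 0, 0, -0.0045, 0]]
  ]
}}

```text
clock: 4.12
tcp_pos: [588.8, -170.8, 177.8]
eef_rot: [0.036, 0.952, -0.012, 0.303]
contact_force: [7.1, -4.2, -4.0]
finger_gap: 11.6
finger_force: 59.9
```

```bash
python3 -c "
from h import *
rep()"
```

```text
t 4.1167 radius 93.4327461000785 x 2.1494607053352794 y -173.22040118637128 F out/x/y -7.521039079121863 3.790750247363002 -3.68290114963747 gap 11.615279499092697 59.91130292415619 M [-0.5339 -0.4608 -0.3157] rot [-0.13  0.31 -0.02]
```

q≈13.2, still moving. Continuing.

Call:
{"op": "arm_command", "data": {
  "deltas": [
    [[0, 0, 0, 0, 0, -0.0015, 0], [0, 0, 0, 0, 0, -0.003, 0], [0, 0, 0, 0, 0, -0.0045, 0]]
  ]
}}

```text
clock: 4.37
tcp_pos: [586.4, -170.7, 181.3]
eef_rot: [0.036, 0.952, -0.012, 0.303]
contact_force: [9.9, -5.6, -4.6]
finger_gap: 11.6
finger_force: 59.6
```

```bash
python3 -c "
from h import *
rep()"
```

```text
t 4.3667 radius 97.7749433730182 x 2.15627911504712 y -173.22667634321397 F out/x/y -9.638823189410736 5.777607712255355 -4.810023740414524 gap 11.646862223205028 59.603776931762695 M [-0.5776 -0.5856 -0.3861] rot [-0.13  0.33 -0.03]
```

Call:
{"op": "arm_command", "data": {
  "deltas": [
    [[0, 0, 0, 0, 0, -0.001, 0], [0, 0, 0, 0, 0, -0.002, 0], [0, 0, 0, 0, 0, -0.002, 0]]
  ]
}}

```text
clock: 4.62
tcp_pos: [585.1, -170.6, 183.1]
eef_rot: [0.036, 0.952, -0.012, 0.303]
contact_force: [6.7, -3.7, -2.5]
finger_gap: 11.5
finger_force: 60.0
```

```bash
python3 -c "
from h import *
rep()"
```

```text
t 4.6167 radius 99.91948558828446 x 2.120541289162098 y -173.22885344162816 F out/x/y -6.08839306514318 4.277393804462579 -3.166024142111302 gap 11.477790539104488 59.95537877082825 M [-0.5686 -0.4554 -0.3915] rot [-0.13  0.32 -0.02]
```

Call:
{"op": "arm_command", "data": {
  "deltas": [
    [[0, 0, 0, 0, 0, -0.001, 0], [0, 0, 0, 0, 0, -0.002, 0], [0, 0, 0, 0, 0, -0.003, 0]]
  ]
}}

```text
clock: 4.87
tcp_pos: [583.8, -170.5, 184.9]
eef_rot: [0.037, 0.952, -0.012, 0.304]
contact_force: [22.2, -5.2, -14.4]
finger_gap: 11.5
finger_force: 58.4
```

```bash
python3 -c "
from h import *
rep()"
```

```text
t 4.8667 radius 102.12885037110513 x 2.0783748532273876 y -173.24175826515886 F out/x/y -24.77314669475188 10.197249489252457 -3.4741475115251355 gap 11.482464995507613 58.43177139759064 M [-0.7917 -1.4634 -0.4744] rot [-0.14  0.39 -0.07]
```

Call:
{"op": "arm_command", "data": {
  "deltas": [
    [[0, 0, 0, 0, 0, 0.006, 0], [0, 0, 0, 0, 0, 0.012, 0], [0, 0, 0, 0, 0, 0.018, 0], [0, 0, 0, 0, 0, 0.023, 0], [0, 0, 0, 0, 0, 0.0258, 0], [0, 0, 0, 0, 0, 0.0258, 0]]
  ]
}}

```text
clock: 5.37
tcp_pos: [596.5, -171.5, 167.1]
eef_rot: [0.034, 0.953, -0.012, 0.3]
contact_force: [-36.5, 0.5, 26.5]
finger_gap: 11.4
finger_force: 66.4
```

```bash
python3 -c "
from h import *
rep()"
```

```text
t 5.3667 radius 80.28273440967126 x 2.3542778715208925 y -173.25216070321602 F out/x/y 42.55952323017897 -14.661017851927276 -2.2773144355261565 gap 11.420189342393572 66.43719434738159 M [-0.0904  2.6329 -0.2585] rot [-0.04 -0.03  0.21]
```

Call:
{"op": "arm_command", "data": {
  "deltas": [
    [[0, 0, 0, 0, 0, -0.005, 0], [0, 0, 0, 0, 0, -0.011, 0], [0, 0, 0, 0, 0, -0.017, 0], [0, 0, 0, 0, 0, -0.023, 0], [0, 0, 0, 0, 0, -0.0255, 0], [0, 0, 0, 0, 0, -0.028, 0], [0, 0, 0, 0, 0, -0.028, 0]]
  ]
}}

```text
clock: 5.95
tcp_pos: [582.5, -170.3, 186.8]
eef_rot: [0.037, 0.952, -0.012, 0.304]
contact_force: [13.4, -6.6, -7.1]
finger_gap: 11.7
finger_force: 60.5
```

```bash
python3 -c "
from h import *
rep()"
```

```text
t 5.95 radius 104.42162837106423 x 2.138504484586477 y -173.19332045005936 F out/x/y -13.73929186479196 7.3181763621159455 -5.5582940204586695 gap 11.675620936569043 60.47756552696228 M [-0.9812 -1.0217 -0.5856] rot [-0.14  0.39 -0.06]
```

Call:
{"op": "arm_command", "data": {
  "deltas": [
    [[0, 0, 0, 0, 0, -0.001, 0], [0, 0, 0, 0, 0, -0.002, 0], [0, 0, 0, 0, 0, -0.002, 0]]
  ]
}}

```text
clock: 6.2
tcp_pos: [582.1, -170.3, 187.2]
eef_rot: [0.037, 0.952, -0.012, 0.304]
contact_force: [28.9, -8.8, -15.6]
finger_gap: 11.4
finger_force: 59.3
```

```bash
python3 -c "
from h import *
rep()"
```

```text
t 6.2 radius 105.01288021517038 x 1.9992467917769403 y -173.19923563452164 F out/x/y -29.754323369497822 15.213995114205145 -6.627134586772227 gap 11.40975653138554 59.32051062583923 M [-1.1592 -2.1802 -0.6206] rot [-0.15  0.47 -0.14]
```

Call:
{"op": "arm_command", "data": {
  "deltas": [
    [[0, 0, 0, 0, 0, 0.006, 0], [0, 0, 0, 0, 0, 0.012, 0], [0, 0, 0, 0, 0, 0.018, 0], [0, 0, 0, 0, 0, 0.024, 0], [0, 0, 0, 0, 0, 0.0295, 0], [0, 0, 0, 0, 0, 0.0297, 0], [0, 0, 0, 0, 0, 0.0297, 0], [0, 0, 0, 0, 0, 0.024, 0], [0, 0, 0, 0, 0, 0.018, 0], [0, 0, 0, 0, 0, 0.012, 0], [0, 0, 0, 0, 0, 0.006, 0], [0, 0, 0, 0, 0, 0.002, 0], [0, 0, 0, 0, 0, 0, 0], [0, 0, 0, 0, 0, -0.002, 0], [0, 0, 0, 0, 0, -0.002, 0]]
  ]
}}

```text
clock: 7.45
tcp_pos: [580.8, -170.2, 189.1]
eef_rot: [0.037, 0.952, -0.012, 0.304]
contact_force: [27.0, -9.8, -14.3]
finger_gap: 12.0
finger_force: 60.1
```

```bash
python3 -c "
from h import *
rep()"
```

```text
t 7.45 radius 107.3411410350055 x 2.064019781488895 y -173.20451562701345 F out/x/y -27.577569779963675 14.425247643547765 -7.712864857389059 gap 11.96506578512164 60.054293274879456 M [-1.2428 -2.0752 -0.6998] rot [-0.15  0.47 -0.13]
```

Call:
{"op": "arm_command", "data": {
  "deltas": [
    [[0, 0, 0, 0, 0, 0.006, 0], [0, 0, 0, 0, 0, 0.012, 0], [0, 0, 0, 0, 0, 0.018, 0], [0, 0, 0, 0, 0, 0.024, 0], [0, 0, 0, 0, 0, 0.03, 0], [0, 0, 0, 0, 0, 0.0318, 0], [0, 0, 0, 0, 0, 0.0318, 0], [0, 0, 0, 0, 0, 0.026, 0], [0, 0, 0, 0, 0, 0.02, 0], [0, 0, 0, 0, 0, 0.014, 0], [0, 0, 0, 0, 0, 0.008, 0], [0, 0, 0, 0, 0, 0.003, 0], [0, 0, 0, 0, 0, 0, 0], [0, 0, 0, 0, 0, -0.002, 0], [0, 0, 0, 0, 0, -0.002, 0]]
  ]
}}

```text
clock: 8.7
tcp_pos: [578.7, -170.0, 192.2]
eef_rot: [0.036, 0.952, -0.012, 0.303]
contact_force: [6.1, -6.2, -1.5]
finger_gap: 11.2
finger_force: 62.8
```

```bash
python3 -c "
from h import *
rep()"
```

```text
t 8.7 radius 111.10513735869631 x 2.12142334790785 y -173.16839227282918 F out/x/y -4.969467711345618 4.450325345489416 -5.689840551839589 gap 11.205409810240658 62.80886113643646 M [-0.8683 -0.5246 -0.5547] rot [-0.12  0.32 -0.02]
```

Call:
{"op": "arm_command", "data": {
  "deltas": [
    [[0, 0, 0, 0, -0.001, -0.006, 0], [0, 0, 0, 0, -0.001, -0.012, 0], [0, 0, 0, 0, -0.001, -0.018, 0], [0, 0, 0, 0, -0.001, -0.024, 0], [0, 0, 0, 0, -0.001, -0.03, 0], [0, 0, 0, 0, -0.001, -0.036, 0], [0, 0, 0, 0, -0.001, -0.042, 0], [0, 0, 0, 0, -0.001, -0.047, 0], [0, 0, 0, 0, -0.001, -0.051, 0], [0, 0, 0, 0, -0.001, -0.053, 0], [0, 0, 0, 0, -0.001, -0.053, 0]]
  ]
}}

```text
clock: 9.62
tcp_pos: [548.3, -167.8, 235.8]
eef_rot: [0.036, 0.952, -0.011, 0.303]
contact_force: [5.3, -3.1, 0.9]
finger_gap: 11.7
finger_force: 63.2
```

```bash
python3 -c "
from h import *
rep()"
```

```text
t 9.6167 radius 164.32028230688525 x 2.1263397336580567 y -173.2161466676439 F out/x/y -2.4166660972749883 5.041781644121211 -2.690238763149628 gap 11.664482046476401 63.156981468200684 M [-0.452  -0.5541 -0.2345] rot [-0.    0.33 -0.03]
```

Call:
{"op": "arm_command", "data": {
  "deltas": [
    [[0, 0, 0, 0, 0, -0.001, 0], [0, 0, 0, 0, 0, -0.001, 0], [0, 0, 0, 0, 0, -0.001, 0.03], [0, 0, 0, 0, 0, -0.001, 0.06], [0, 0, 0, 0, 0, -0.001, 0.085], [0, 0, 0, 0, 0, -0.001, 0.085], [0, 0, 0, 0, 0, -0.001, 0.085], [0, 0, 0, 0, 0, -0.03, 0.085], [0, 0, 0, 0, 0, -0.06, 0.085], [0, 0, 0, 0, 0, -0.1, 0.085], [0, 0, 0, 0, 0.1, -0.1, 0.085], [0, 0, 0, 0, 0.343, -0.1, 0.085], [0, 0, 0, 0, 0.343, -0.1, 0.085], [0, 0, 0, 0, 0.343, -0.1, 0.085], [0, 0, 0, 0, 0.343, -0.1, 0.085], [0, 0, 0, 0, 0.343, -0.1, 0.085], [0, 0, 0, 0, 0.343, -0.1, 0.085], [0, 0, 0, 0, 0.343, -0.1, 0.085], [0, 0, 0, 0, 0.343, -0.1, 0.085], [0, 0, 0, 0, 0.343, -0.1, 0.085]]
  ]
}}

```text
clock: 11.28
tcp_pos: [514.8, 182.2, 316.1]
eef_rot: [0.033, 0.953, -0.01, 0.301]
contact_force: [-0.7, -0.4, 0.1]
finger_gap: 84.9
finger_force: 0.0
```

```bash
python3 - <<'E'
from h import *
from cell import bot
rep()
c=bot.capture("wrist");im=c["img"];cv2.imwrite("pics/w3.png",im[:,:,::-1]);np.savez("pics/w3.npz",**c)
print("B tip pred q70",[proj(c,gp(170,182,x,y)) for x,y in((29,7),(-29,7),(-29,-7),(29,-7))])
print("A tip pred q84",[proj(c,gp(-173,196,x,y)) for x,y in((29,7),(-29,-7))])
E
```

```text
t 11.2833 radius 264.31428621917604 x -0.6457936747348754 y 173.2424428313849 F out/x/y 0.4835336660671308 -0.46505251974855427 -0.41960969682618104 gap 84.93118647652159 0.0 M [ 0.0269  0.2298 -0.0089] rot [0.2  0.03 0.3 ]
B tip pred q70 [array([260.5478, 216.3864]), array([261.0712, 157.614 ]), array([245.5938, 157.558 ]), array([246.1281, 216.3506])]
A tip pred q84 [array([-113.2426,  221.728 ]), array([-158.4312,  159.5762])]
```

View pics/w3.png

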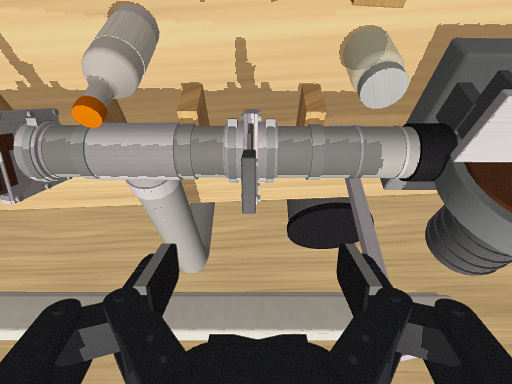

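The wrist view shows the open gate's grip at columns 242–256, rows 150–212, so it is about 7 mm to -y of the tool. I'll shift over, close the fingers and push the blade in on its end face.

Call:
{"op": "arm_command", "data": {
  "deltas": [
    [[0, 0, 0, 0, -0.0067, 0, 0], [0, 0, 0, 0, -0.0067, 0, 0], [0, 0, 0, 0, -0.0067, 0, 0], [0, 0, 0, 0, -0.0067, 0.02, 0], [0, 0, 0, 0, -0.0067, 0.04, 0], [0, 0, 0, 0, -0.0067, 0.055, 0], [0, 0, 0, 0, -0.0067, 0.065, 0], [0, 0, 0, 0, -0.0067, 0.072, 0], [0, 0, 0, 0, -0.0067, 0.079, 0], [0, 0, 0, 0, -0.0067, 0.086, 0], [0, 0, 0, 0, -0.0067, 0.093, 0], [0, 0, 0, 0, -0.0067, 0.1, 0], [0, 0, 0, 0, -0.0067, 0.107, 0], [0, 0, 0, 0, -0.0067, 0.114, 0], [0, 0, 0, 0, -0.0067, 0.121, 0], [0, 0, 0, 0, -0.0067, 0.128, 0], [0, 0, 0, 0, -0.0067, 0.135, 0], [0, 0, 0, 0, -0.0067, 0.141, 0], [0, 0, 0, 0, -0.0067, 0.146, 0], [0, 0, 0, 0, -0.0067, 0.146, 0]]
  ]
}}

```text
clock: 13.0
tcp_pos: [598.6, 165.2, 195.7]
eef_rot: [0.036, 0.953, -0.012, 0.3]
contact_force: [-0.4, 0.5, 0.0]
finger_gap: 0.1
finger_force: 0.0
```

```bash
python3 -c "
from h import *
rep()"
```

```text
t 13.0 radius 116.9548244834993 x -0.2443916301135758 y 162.639493274523 F out/x/y 0.2780651966546699 -0.378178452462706 0.4349221866756627 gap 0.06184136617727053 0.0 M [ 0.0483  0.2926 -0.0286] rot [-0.04 -0.    0.01]
```

```bash
python3 - <<'E'
from h import *
from cell import bot
w=bot.capture("wrist");c=bot.capture("side")
a=w["img"][80:300,130:400];b=c["img"][190:300,120:255]
cv2.imwrite("pics/m2.png",np.hstack([cv2.resize(a,(400,326)),cv2.resize(b,(400,326))])[:,:,::-1])
rep()
for q in(0,70): print(q,[(proj(c,gp(167,112+q,x,y))-(120,190))*2.963 for x,y in((29,7),(-29,7),(-29,-7),(29,-7))])
E
```

```text
t 13.1 radius 117.66608905605949 x 0.11806177781067362 y 162.7696429673832 F out/x/y -0.24590221604919033 -0.17051627094768468 -0.6574268497426488 gap -0.02238930762567634 0.0 M [ 0.0751  0.246  -0.0234] rot [-0.03  0.04  0.  ]
0 [array([201.0817, 151.653 ]), array([259.6474, 188.2589]), array([268.1239, 172.6724]), array([209.9416, 135.8612])]
70 [array([238.3096, 156.7721]), array([299.2759, 195.2794]), array([308.0755, 178.8131]), array([247.5301, 140.0762])]
```

View pics/m2.png

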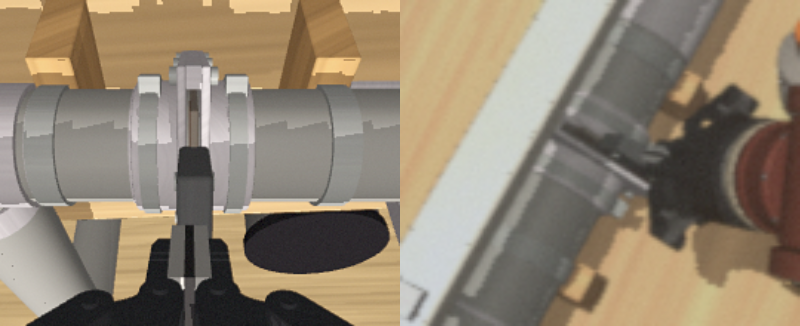

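The crops show the closed fingers sitting on the grip's end face, at (195,220) in the left panel. The blade is nearly home, and I'll push the last few millimetres.

Call:
{"op": "arm_command", "data": {
  "deltas": [
    [[0, 0, 0, 0, 0, 0.002, 0], [0, 0, 0, 0, 0, 0.004, 0], [0, 0, 0, 0, 0, 0.006, 0], [0, 0, 0, 0, 0, 0.007, 0], [0, 0, 0, 0, 0, 0.007, 0]]
  ]
}}

```text
clock: 13.52
tcp_pos: [602.9, 165.2, 191.6]
eef_rot: [0.036, 0.953, -0.011, 0.302]
contact_force: [0.4, 0.6, -0.3]
finger_gap: -0.0
finger_force: 0.0
```

```bash
python3 -c "
from h import *
rep()"
```

```text
t 13.5167 radius 111.17095877982767 x 1.0040792497933353 y 162.92689572809417 F out/x/y -0.45068552180656746 0.0575253639017011 0.65538521203153 gap -0.0020342066842615482 0.0 M [-0.0255  0.3029  0.0276] rot [ 0.    0.14 -0.  ]
```

```bash
python3 - <<'E'
from h import *
from cell import bot
w=bot.capture("wrist")
cv2.imwrite("pics/w4.png",cv2.resize(w["img"][110:310,180:380],(600,600),interpolation=cv2.INTER_CUBIC)[:,:,::-1])
st=bot.sense()
f=lambda P:(proj(w,P)-(180,110))*3
print("tcp",f(st["tcp_pos"]))
for q in(0,30,60,75): print(q,[f(gp(167,112+q,x,y)).round() for x,y in((29,7),(-29,7),(-29,-7),(29,-7))])
E
```

```text
tcp [231.0109 348.5504]
0 [array([280., 461.]), array([285., 220.]), array([217., 220.]), array([219., 461.])]
30 [array([288., 549.]), array([295., 272.]), array([214., 272.]), array([216., 549.])]
60 [array([300., 674.]), array([310., 349.]), array([210., 349.]), array([213., 674.])]
75 [array([308., 759.]), array([321., 404.]), array([207., 404.]), array([211., 759.])]
```

View pics/w4.png

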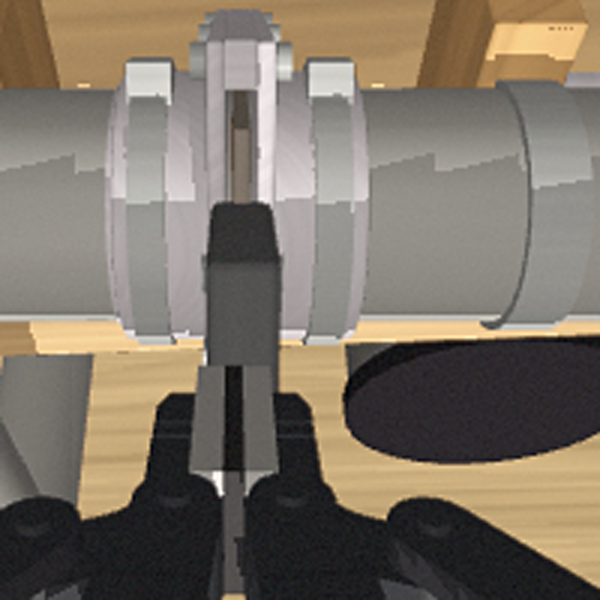

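The grip's end face starts at crop row 262, with the fingertips on it at row 365. That is the same picture as before the last 6 mm, so the blade is moving with the fingers and isn't at its stop yet. I'll keep pushing gently.

Call:
{"op": "arm_command", "data": {
  "deltas": [
    [[0, 0, 0, 0, 0, 0.001, 0], [0, 0, 0, 0, 0, 0.002, 0], [0, 0, 0, 0, 0, 0.003, 0], [0, 0, 0, 0, 0, 0.004, 0]]
  ]
}}

```text
clock: 13.9
tcp_pos: [605.1, 165.1, 188.4]
eef_rot: [0.036, 0.953, -0.011, 0.302]
contact_force: [-1.3, -0.8, 1.6]
finger_gap: 0.4
finger_force: 0.9
```

```bash
python3 -c "
from h import *
rep()"
```

```text
t 13.9 radius 107.23175133277962 x 0.9419124493780515 y 162.96776244020765 F out/x/y 2.011728668063639 -0.14262041558009253 -0.8983006279638656 gap 0.3748774130482592 0.8918992153485306 M [-0.0207  0.3723 -0.0593] rot [ 0.    0.13 -0.  ]
```

Call:
{"op": "arm_command", "data": {
  "deltas": [
    [[0, 0, 0, 0, 0, 0.001, 0], [0, 0, 0, 0, 0, 0.002, 0], [0, 0, 0, 0, 0, 0.003, 0], [0, 0, 0, 0, 0, 0.004, 0]]
  ]
}}

```text
clock: 14.23
tcp_pos: [607.5, 164.9, 185.0]
eef_rot: [0.036, 0.953, -0.011, 0.302]
contact_force: [-1.5, 0.6, 1.0]
finger_gap: -0.0
finger_force: 0.9
```

```bash
python3 -c "
from h import *
rep()"
```

```text
t 14.2333 radius 103.1696104767535 x 0.9304910784271243 y 162.9671415053166 F out/x/y 1.6446309243854005 -0.6814797561317388 0.49301906809857104 gap -0.01455785249636732 0.8917732583176985 M [ 0.0256  0.3617 -0.002 ] rot [ 0.    0.13 -0.  ]
```

```bash
python3 - <<'E'
from h import *
from cell import bot
w=bot.capture("wrist");np.savez("pics/w5.npz",**w)
g=cv2.cvtColor(w["img"],cv2.COLOR_RGB2GRAY)
old=cv2.cvtColor(cv2.imread("pics/w4.png"),cv2.COLOR_BGR2GRAY)
print("now",g[168:250:2,262]); print("w4 ",cv2.resize(old,(200,200))[58:140:2,82])
for r in (185,200,210,220,228): print(r,g[r,240:285])
rep()
E
```

```text
now [110 110 110 112 112  51  54  51  48  55  49  51  53  52  55  71  79  84
  84  85  83  82  80  80  82  84  80  84  83  86  82  80  99 101  98  98
 101  99 101 102 101]
w4  [109 109 111 110 112  50  51  51  50  50  49  55  55  52  51  75  80  83
  80  82  85  79  83  82  80  82  83  84  83  84  84  79  98 101 100 102
  99 100 100 101 103]
185 [171 173 174 173 173 174 174 173 154 172  37  50  53  50  49  50  48  53
  53  51  52  53  56  54  50  55  53  52  49  49  52 110 184 176 176 173
 171 173 175 175 174 172 171 173 173]
200 [171 170 169 171 170 170 171 144  93  66  72  76  81  78  80  78  80  82
  79  80  78  77  79  78  80  78  80  79  78  81  81  72  65  66 160 173
 169 167 169 169 167 170 167 169 170]
210 [163 163 162 163 165 164 166 166 134  66  74  77  83  81  81  78  83  85
  87  87  84  80  82  82  81  83  85  85  84  84  84  75  68  91 168 164
 163 161 162 161 163 164 167 168 165]
220 [154 158 158 157 158 157 157 159 129  62  76  76  82  82  82  81  81  84
  84  82  83  80  80  84  81  82  82  82  81  84  79  76  71 112 160 157
 156 157 157 156 154 157 156 156 132]
228 [192 153 149 147 147 181 178 150 116  55  78  79  82  83  81  80  84  81
  83  82  82  82  82  81  83  83  83  81  83  83  77  71  69 121 172 170
 167 168 169 168 172 168 137 186 184]
t 14.2833 radius 103.00483552725663 x 0.8833629696978633 y 162.92981074012658 F out/x/y -0.6775310829797431 -0.24004946803342553 -0.33433444881446067 gap -0.03398377528511477 0.1635239631264085 M [-0.0121  0.3199 -0.0096] rot [-0.    0.13 -0.  ]
```

The wrist profile is unchanged, so the blade is still travelling with the tool. Continuing to the stop.

Call:
{"op": "arm_command", "data": {
  "deltas": [
    [[0, 0, 0, 0, 0, 0.0015, 0], [0, 0, 0, 0, 0, 0.003, 0], [0, 0, 0, 0, 0, 0.0045, 0], [0, 0, 0, 0, 0, 0.006, 0]]
  ]
}}

```text
clock: 14.62
tcp_pos: [611.0, 164.6, 180.1]
eef_rot: [0.036, 0.953, -0.011, 0.302]
contact_force: [-1.4, -0.5, 0.8]
finger_gap: 0.4
finger_force: 0.9
```

```bash
python3 -c "
from h import *
rep()"
```

```text
t 14.6167 radius 97.12530847965161 x 0.9976492395073819 y 162.92697785034522 F out/x/y 1.435990083157367 -0.6037213951012812 -0.5806914546248366 gap 0.3538715275405757 0.9149789213915938 M [ 0.0367  0.3653 -0.0265] rot [ 0.    0.13 -0.  ]
```

```bash
python3 - <<'E'
from h import *
from scipy.optimize import least_squares
from cell import bot
rep()
w=dict(np.load("pics/w5.npz"))
ob=np.array([(248.7,198),(273.7,198),(250.2,178),(271,178)])
f=lambda v:np.ravel([proj(w,gp(v[0],v[1]+dr,v[2]-29,y)) for dr,y in((0,-7),(0,7),(-42,-7),(-42,7))]-ob)
s=least_squares(f,[167,112,0]);print(s.x,s.fun)
c=bot.capture("wrist");g=cv2.cvtColor(c["img"],cv2.COLOR_RGB2GRAY);print(g[168:250:2,262])
cs=bot.capture("side")
a=c["img"][60:300,140:400];b=cs["img"][225:275,180:240]
cv2.imwrite("pics/m3.png",cv2.convertScaleAbs(np.hstack([cv2.resize(a,(400,369)),cv2.resize(b,(400,369),interpolation=cv2.INTER_CUBIC)])[:,:,::-1],alpha=1.4,beta=15))
E
```

```text
t 14.6167 radius 97.12530847965161 x 0.9976492395073819 y 162.92697785034522 F out/x/y 1.435990083157367 -0.6037213951012812 -0.5806914546248366 gap 0.3538715275405757 0.9149789213915938 M [ 0.0367  0.3653 -0.0265] rot [ 0.    0.13 -0.  ]
[165.3853 120.5616   3.6841] [ 0.2939  0.3367 -0.1046  0.3169  0.4409 -0.4008 -0.6775 -0.4161]
[110 112 110 108 114  52  51  50  52  54  54  50  50  53  52  73  84  87
  84  83  85  83  84  85  84  83  82  84  80  77  84  84 100 100 100 102
 102 101 105 102 100]
```

View pics/m3.png

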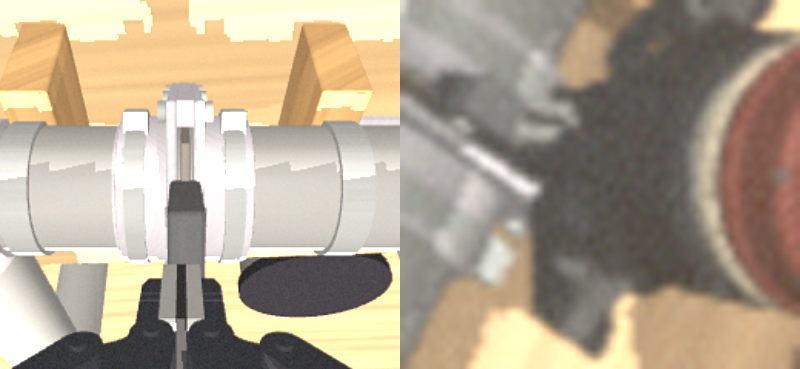

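The fit puts the grip end at about 115 mm radius, against 112 mm when home. About 3 mm is left, and the crops show the fingers still on the grip.

Call:
{"op": "arm_command", "data": {
  "deltas": [
    [[0, 0, 0, 0, 0, 0.0015, 0], [0, 0, 0, 0, 0, 0.003, 0], [0, 0, 0, 0, 0, 0.004, 0], [0, 0, 0, 0, 0, 0.004, 0]]
  ]
}}

```text
clock: 15.05
tcp_pos: [613.3, 164.4, 176.8]
eef_rot: [0.036, 0.953, -0.011, 0.302]
contact_force: [0.4, 0.2, 0.6]
finger_gap: -0.1
finger_force: 0.0
```

```bash
python3 -c "
from h import *
rep()"
```

```text
t 15.05 radius 93.0667299156459 x 0.9967690516384451 y 162.89472026121706 F out/x/y 0.28742433265301004 0.7074998122389524 0.20836924423725475 gap -0.13746097858890347 0.0 M [ 0.0501  0.1959 -0.0295] rot [-0.    0.14 -0.  ]
```

Call:
{"op": "arm_command", "data": {
  "deltas": [
    [[0, 0, 0, 0, 0, 0.0015, 0], [0, 0, 0, 0, 0, 0.003, 0], [0, 0, 0, 0, 0, 0.004, 0], [0, 0, 0, 0, 0, 0.004, 0]]
  ]
}}

```text
clock: 15.38
tcp_pos: [615.6, 164.2, 173.5]
eef_rot: [0.036, 0.953, -0.011, 0.302]
contact_force: [-0.2, -0.1, 0.0]
finger_gap: -0.3
finger_force: 0.0
```

```bash
python3 - <<'E'
from h import *
rep()
from cell import bot
c=bot.capture("wrist");np.savez("pics/w6.npz",**c);g=cv2.cvtColor(c["img"],cv2.COLOR_RGB2GRAY);print(g[168:250:2,262])
print(g[205,240:285])
E
```

```text
t 15.3833 radius 89.05526059525513 x 0.9918153830221001 y 162.90245872992222 F out/x/y 0.1283056268986455 -0.13755776120609225 -0.08496075081014 gap -0.3251295552274393 0.0 M [0.0172 0.3048 0.0324] rot [-0.    0.13 -0.  ]
[114 112 113 112 115  53  51  53  53  52  51  49  51  56  54  71  79  82
  81  83  83  82  83  83  82  83  83  82  84  82  85  83  99 100 100 104
 102 101 102 104 104]
[171 170 171 172 171 172 172 147 116  67  77  81  85  81  80  84  83  85
  85  84  83  81  84  86  80  80  82  85  81  82  83  74  65  68 157 176
 173 171 167 169 170 171 171 170 170]
```

The contact is ambiguous: what I took for the grip may be the closed fingers themselves. There's plenty of time, so I'll back off along the slide and look.

Call:
{"op": "arm_command", "data": {
  "deltas": [
    [[0, 0, 0, 0, 0, -0.02, 0], [0, 0, 0, 0, 0, -0.06, 0], [0, 0, 0, 0, 0, -0.1, 0], [0, 0, 0, 0, 0, -0.14, 0], [0, 0, 0, 0, 0, -0.175, 0], [0, 0, 0, 0, 0, -0.175, 0.05], [0, 0, 0, 0, 0, -0.175, 0.085], [0, 0, 0, 0, 0, -0.175, 0.085], [0, 0, 0, 0, 0, -0.175, 0.085], [0, 0, 0, 0, 0, -0.175, 0.085]]
  ]
}}

```text
clock: 16.27
tcp_pos: [514.8, 171.4, 314.0]
eef_rot: [0.036, 0.953, -0.012, 0.3]
contact_force: [0.4, -0.5, 0.2]
finger_gap: 60.4
finger_force: 0.0
```

```bash
python3 - <<'E'
from h import *
rep()
from cell import bot
c=bot.capture("wrist");np.savez("pics/w7.npz",**c);s=bot.capture("side");np.savez("pics/s7.npz",**s)
old=cv2.imread("pics/w3.png")[:,:,::-1]
a=cv2.resize(c["img"][100:240,160:340],(400,311),interpolation=cv2.INTER_CUBIC)
a2=cv2.resize(old[100:240,160:340],(400,311),interpolation=cv2.INTER_CUBIC)
b=cv2.resize(s["img"][215:285,155:245],(400,311),interpolation=cv2.INTER_CUBIC)
so=dict(np.load("pics/side0.npz"))
b2=cv2.resize(s["img"][95:165,215:305],(400,311),interpolation=cv2.INTER_CUBIC)
cv2.imwrite("pics/m4.png",cv2.convertScaleAbs(np.vstack([np.hstack([a2,a]),np.hstack([b,b2])])[:600,:,::-1],alpha=1.3,beta=10))
for q in(0,10,60,75): print(q,*[(proj(c,gp(167,112+q,x,y))-(160,100))*2.222 for x,y in((29,7),(-29,-7))], *[(proj(s,gp(167,112+q,x,y))-(155,215))*4.444 for x,y in((29,-7),(-29,-7))])
E
```

```text
t 16.2667 radius 262.09687795061956 x -1.2023683649593124 y 162.5324333526928 F out/x/y -0.0418177478188706 0.484657778634074 -0.4550296379964194 gap 60.37670614542304 0.0 M [-0.0037  0.3062 -0.0025] rot [-0.09 -0.09  0.02]
0 [237.4825 208.5723] [211.2914 101.5251] [159.337   92.6688] [246.6006 147.8794]
10 [238.0761 214.8997] [211.1142 104.9358] [167.0215  93.5305] [254.7764 149.1361]
60 [241.6493 252.987 ] [210.0353 125.7121] [207.2757  98.0445] [297.5619 155.7124]
75 [242.9707 267.0725] [209.6306 133.5041] [219.9831  99.4694] [311.0537 157.7861]
```

View pics/m4.png

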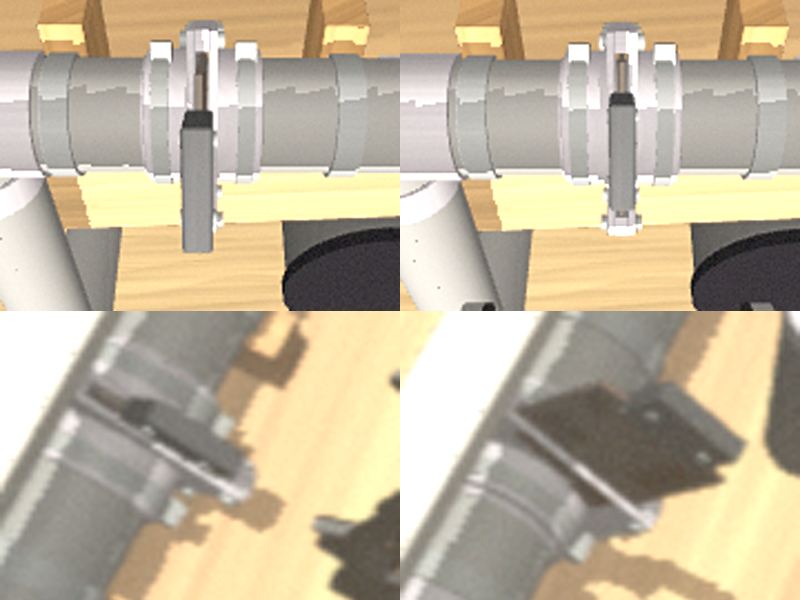

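The top-right panel (wrist, now) shows the open gate's grip against its frame, and the bottom-left panel shows its end corner at (247,144), which matches q≈0. The bottom-right panel shows the rusted blade fully out. Since I never felt the stop, I'll confirm by pushing again, centred, until force builds.

Call:
{"op": "arm_command", "data": {
  "deltas": [
    [[0, 0, 0, 0, 0.003, 0, 0], [0, 0, 0, 0, 0.003, 0, 0], [0, 0, 0, 0, 0.003, 0.03, 0], [0, 0, 0, 0, 0.003, 0.06, 0], [0, 0, 0, 0, 0.003, 0.09, 0], [0, 0, 0, 0, 0.003, 0.11, 0], [0, 0, 0, 0, 0.003, 0.125, 0], [0, 0, 0, 0, 0.003, 0.132, 0], [0, 0, 0, 0, 0.003, 0.138, 0], [0, 0, 0, 0, 0.003, 0.143, 0], [0, 0, 0, 0, 0.003, 0.147, 0], [0, 0, 0, 0, 0.003, 0.15, 0], [0, 0, 0, 0, 0.003, 0.152, 0], [0, 0, 0, 0, 0.003, 0.152, 0]]
  ]
}}

```text
clock: 17.53
tcp_pos: [602.6, 168.3, 192.7]
eef_rot: [0.036, 0.953, -0.011, 0.302]
contact_force: [0.4, -0.1, 0.1]
finger_gap: -0.1
finger_force: 0.0
```

```bash
python3 -c "
from h import *
rep()"
```

```text
t 17.5333 radius 112.41492298482999 x 1.13000208742843 y 166.0274017729649 F out/x/y -0.10679118371298618 0.3723705361085304 -0.06224487930880844 gap -0.12430526968754395 0.0 M [-0.0013  0.2398  0.0189] rot [ 0.01  0.15 -0.  ]
```

Call:
{"op": "arm_command", "data": {
  "deltas": [
    [[0, 0, 0, 0, 0, 0.003, 0], [0, 0, 0, 0, 0, 0.006, 0], [0, 0, 0, 0, 0, 0.009, 0], [0, 0, 0, 0, 0, 0.012, 0], [0, 0, 0, 0, 0, 0.015, 0], [0, 0, 0, 0, 0, 0.018, 0], [0, 0, 0, 0, 0, 0.021, 0], [0, 0, 0, 0, 0, 0.024, 0], [0, 0, 0, 0, 0, 0.025, 0]]
  ]
}}

```text
clock: 18.28
tcp_pos: [616.8, 167.2, 171.9]
eef_rot: [0.036, 0.953, -0.011, 0.301]
contact_force: [-10.2, -0.3, 8.8]
finger_gap: -0.0
finger_force: 6.6
```

```bash
python3 -c "
from h import *
rep()"
```

```text
t 18.2833 radius 87.1442088870201 x 0.9189911481121911 y 165.95195163721448 F out/x/y 13.022432730177652 -3.266043880459013 -1.0517490134650873 gap -0.049148972636593874 6.566540244966745 M [ 0.0969  0.9677 -0.0222] rot [-0.01  0.09 -0.01]
```

Call:
{"op": "arm_command", "data": {
  "deltas": [
    [[0, 0, 0, 0, 0, 0.001, 0], [0, 0, 0, 0, 0, 0.0015, 0], [0, 0, 0, 0, 0, 0.0015, 0]]
  ]
}}

```text
clock: 18.53
tcp_pos: [616.9, 167.6, 171.9]
eef_rot: [0.036, 0.953, -0.011, 0.301]
contact_force: [-15.6, 0.0, 11.1]
finger_gap: -0.2
finger_force: 8.4
```

```bash
python3 -c "
from h import *
rep()"
```

```text
t 18.5333 radius 87.13143176735653 x 0.936960895401576 y 166.4027751655087 F out/x/y 18.046797849827087 -6.368423328256739 -1.1363346116040185 gap -0.21738689994344315 8.43196646834258 M [ 0.0047  1.3698 -0.0869] rot [ 0.01  0.03 -0.03]
```

The force rose with no motion, so the blade is on its stop. I'll retreat and confirm.

Call:
{"op": "arm_command", "data": {
  "deltas": [
    [[0, 0, 0, 0, 0, -0.02, 0], [0, 0, 0, 0, 0, -0.06, 0], [0, 0, 0, 0, 0, -0.1, 0], [0, 0, 0, 0, 0, -0.14, 0], [0, 0, 0, 0, 0, -0.178, 0.05], [0, 0, 0, 0, 0, -0.178, 0.05], [0, 0, 0, 0, 0, -0.178, 0.05], [0, 0, 0, 0, 0, -0.178, 0.05], [0, 0, 0, 0, 0, -0.178, 0.05]]
  ]
}}

```text
clock: 19.28
tcp_pos: [515.3, 174.5, 314.1]
eef_rot: [0.036, 0.953, -0.012, 0.3]
contact_force: [0.8, -0.1, -1.4]
finger_gap: 49.7
finger_force: 0.0
```

```bash
python3 - <<'E'
from h import *
rep()
from cell import bot
c=bot.capture("wrist");o=dict(np.load("pics/w7.npz"))
for d,y in((o,166),(c,166)):
    g=cv2.cvtColor(d["img"],cv2.COLOR_RGB2GRAY)
    for q in(0,5): print([proj(d,gp(y,112+q,x,0)) for x in(-29,29)])
    u=int(round(proj(d,gp(y,112,0,0))[0]));print(u,g[138:204,u])
E
```

```text
t 19.2833 radius 262.0155276902398 x -0.9758314015616776 y 165.63118044642462 F out/x/y -1.5892644010749908 -0.12405548453910686 -0.014769153371053764 gap 49.742831058004846 0.0 M [0.0312 0.287  0.0116] rot [-0.07 -0.05  0.02]
[array([260.3741, 145.6908]), array([260.2195, 193.866 ])]
[array([260.415 , 146.4467]), array([260.2559, 195.2693])]
260 [107 111 112  97  47  43  45  47  42  70 106 113 109 111 111 110 110 112
 111 114 111 110 114 112 112 110 112 113 113 114 116 114 114 113 115 115
 114 116 113 114 113 116 114 116 112 114 114 116 113 114 116 113 115 115
 116 118 120 106 103  93 163 162 160 158 231 232]
[array([257.5992, 145.4091]), array([257.5984, 193.6162])]
[array([257.5997, 146.1644]), array([257.5988, 195.0197])]
258 [111 110 114  64  44  46  47  43  53  92 116 114 111 115 111 113 113 114
 115 111 114 112 110 111 111 114 113 115 113 114 114 114 115 115 115 112
 115 113 114 116 115 116 117 114 113 117 116 115 115 116 117 117 118 115
 116 143 108 105  91 118 161 159 162 158 232 233]
```

```bash
python3 -c "
from cell import bot
print(bot.finish_job())"
```

```text
the job is handed in; nothing more can be done
None
```

The job is handed in: I worked the rusted gate free and pulled it fully open (about 84 mm by arm position), then pushed the other gate in to its stop; both are released and the arm stands clear, but the hand-in returned no verdict.

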